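Tip washed stoppers into the pick-out tote and hold them in its low corner

ROBOT

A 7-joint arm with a two-finger parallel gripper is mounted at the origin on the work surface; the furniture and walls round the work are solid. World frame = base frame: x ahead of the robot, y to its left, z up, the work surface at z = 0. Lengths are in m, angles in rad, forces in N, time in s.
With the tool pointing down it reaches from about 0.375 to 0.925 m from the base axis. Payload 3.1 kg.
Tool frame: the origin (TCP) lies between the finger pads; the fingertips stand 19 mm ahead of it and the grasp point (between the pads) is the TCP; z points along the fingers, y is the line along which they close (so a half turn about z gives the same grasp; the last joint's range is limited). The gripper opens to 85 mm and grips with 20 to 120 N. Pads are 22 mm wide; open, the fingers measure 114 mm over their backs; the gripper's body (76 mm by 85 mm) begins 54 mm behind the grasp point. The pads swing forward as they close: fully open they stand 13 mm farther back than shut.
Start: joints at [1.027, 0.383, 0.044, 1.598, -0.018, 1.161, -0.05], TCP at [0.28, -0.586, 0.25] pointing down, gripper open.
Joint ranges: [-2.61, 2.61], [-0.41, 2.15], [-1.48, 1.57], [0, 2.5], [-1.57, 4.71], [0.05, 1.97], [-2.85, 2.85]. Speed limits (rad/s): [2.79, 2.79, 3.14, 3.14, 3.14, 3.14, 3.14].

INTERFACE

Orientations are given as a unit quaternion [x, y, z, w].
In Python, from bench import move_ptp, movel, move_j, move_gripper, pause, inverse_kinematics, read_camera, camera_params, MotionError, sign_off, look_for, tip_of, read_time_s, read_qpos, read_joint_vel, read_effort, read_eef_pos, read_tcp_rot, read_ft_force, read_ft_torque, read_finger_gap, read_grasp_force gives the robot as it stands. Calls block until the motion is done:
- move_ptp(position, orientation): joint-space move of the TCP to a pose.
- movel(position, orientation=None, speed=0.15): straight line of the TCP; orientation=None keeps the orientation; speed is the mean speed in m/s.
- move_j(angles): joint-space move.
- move_gripper(opening, effort=None): finger opening in m; effort is the grip in N (None keeps the last); returns when the fingers have stopped.
- pause(seconds).
- inverse_kinematics(position, orientation): joint angles nearest the present ones, or None.
- read_camera(name): name is "scene" or "top"; returns the picture (480x640x3 uint8, red, green, blue); there is no depth.
- camera_params(name): a dict with "K" (3x3 intrinsics, pixels), "camera_from_world" (4x4, takes a point from world to camera coordinates). Camera axes: x right, y down, z forward; pixel columns grow to the right and rows downward; lengths in m; the calibration is good to about 2 mm. A picture is of the moment at which its call begins. camera_params takes no time and is no camera call.
A pose or a line that the arm cannot do raises MotionError and nothing moves.
- sign_off(): hands the job in; it is judged then, once.
Trained networks look in the newest picture that a camera, given by its name, has taken for a name from the list of things; names that differ only in an ending like _2 or _b are one class to them, and where a whole thing is asked for, a point or a joint stands for the part that bears it (a point fixed in the world has none). Each returns a list of dicts, best first, with "confidence" (0 to 1); they miss things now and then, are a little off and sometimes report something else, mostly with a low value. They report only what shows in the picture. A call takes as long as a camera call.
- look_for(camera, name): "at" ([column, row] in pixels, amid what is visible of it).
- tip_of(camera, name): "at" ([column, row] in pixels: a listed point, or the origin of a listed thing).
Readings, each from a call of its own:
- read_time_s(): time.
- read_qpos(): joint angles.
- read_joint_vel(): joint speeds.
- read_effort(): joint torques, N m.
- read_eef_pos(): TCP position.
- read_tcp_rot(): TCP orientation.
- read_ft_force(): force on the tool from outside, world axes, zero at the start.
- read_ft_torque(): the same for the moment, N m.
- read_finger_gap(): finger opening in m.
- read_grasp_force(): force on a finger pad.
Only numpy, scipy, OpenCV 4.12 (cv2) and the standard library are available. Lean on these libraries where they do the work, as an engineer would, in place of code of your own. Each camera call takes 0.05 s, during which the arm holds its last target. There are 200 camera calls.

TASK

The four washed red rubber stoppers are dry on the steel tray: lift the tray by its upright black handle, tip all four over its open front edge into the grey tote, and set the empty tray back flat on the bench. Then pick the tote up by the thick grip on its rear wall and tilt it until all four stoppers have slid into the low-cut corner with the blue rim, where the next person picks them out; finish still holding the tote like that, clearly tilted, still and clear of the bench. Leave the flask, the beaker and the brass weight alone.

Things in the scene. Friction and masses are not known exactly. Their poses are not given: they have to be found in the camera images.
- tote: loose grey plastic open-topped tote, outside 170 mm (x) by 200 mm (y) by 80 mm high, 0.21 kg, empty at the start. Origin: centre of its underside; z up. Walls and floor 4 mm. Pick-out corner at (-x, -y): the blue-edged rim is only 45 mm high there and slopes up to 80 mm, reached at y = -23 mm on the -x wall and at x = -8 mm on the -y wall; the rest of the rim is 80 mm high.
- tote_corner (a point): inner bottom point of the pick-out corner, on the tote's inner floor; axes as the tote's. The lining is slick: stoppers start to slide on it at a tilt of 10 to 14 degrees, but to slide on along a wall into the corner they need 25 to 35 degrees, lowest at this corner.
- tote_foot (a point): outer bottom corner of the tote below the pick-out corner, the lowest point of the tote when it is tilted that way; axes as the tote's
- tote_grip (a point): point to grip the tote: in the middle of the thick grip on its rear (+x) wall, 15 mm below its top. The grip is 14 mm thick along the tote's x, 80 mm wide along its y and reaches 38 mm down from the rim; it is free inside and outside. Axes as the tote's.
- tray: loose steel draining tray, 170 mm (x) by 104 mm (y), 0.22 kg. Origin: centre of its underside; z up; floor 3 mm. Its front edge (+x) is open and points roughly at the tote at the start; sides and back are 30 mm high, the sides falling to 10 mm over the last 40 mm. Stoppers start to slide on it at a tilt of 13 to 20 degrees: carry it level, without jerks.
- tray_grip (a point): point to grip the tray: in the upright black handle at its rear (-x) end, 55 mm above the tray's underside. The handle is 12 mm thick along the tray's x, 60 mm wide along its y and spans 33 to 73 mm above the underside. Axes as the tray's.
- tray_lip (a point): middle of the tray's open front edge, on its floor, 170 mm ahead of the handle; axes as the tray's
- stopper_a_mid (a point): centre, half-way up (12.5 mm above its wide end), of the big red rubber stopper, a slightly tapered plug 34 mm across its wide end and 25 mm high; at the start it stands wide end down on the tray. Its z axis is its axis, from wide to narrow end.
- stopper_b_mid (a point): centre, half-way up (10 mm above its wide end), of the first small red rubber stopper, a slightly tapered plug 24 mm across its wide end and 20 mm high; at the start it stands wide end down on the tray. Its z axis is its axis, from wide to narrow end.
- stopper_c_mid (a point): centre, half-way up (10 mm above its wide end), of the second small red rubber stopper, a slightly tapered plug 24 mm across its wide end and 20 mm high; at the start it stands wide end down on the tray. Its z axis is its axis, from wide to narrow end.
- stopper_d_mid (a point): centre, half-way up (10 mm above its wide end), of the third small red rubber stopper, a slightly tapered plug 24 mm across its wide end and 20 mm high; at the start it stands wide end down on the tray. Its z axis is its axis, from wide to narrow end.
- flask: bystander: glass conical flask, 72 mm across, 112 mm high, standing on the bench; origin at its underside
- beaker: bystander: empty glass beaker, 73 mm across, 92 mm high, standing on the bench; origin at its underside
- weight: bystander: brass balance weight, 27 mm across, 34 mm high, standing on the bench; origin at its underside

How it is judged:
By the outcome, as a careful person would: the job done as asked, in the order asked, and still so for the second after the job is handed in, while the arm keeps its last pose, push and grip.
It also fails if it takes over 64 s, if anything falls off the work surface, if the arm or the gripper's body presses on something with over 40 N, if the wrist force passes 120 N, or if a joint passes its speed limit or range.

## Working session

There is one attempt and no reset: what is moved stays moved. The work goes in short steps, each a Python script; the robot and the scene stay as the last script left them, time stands still between calls to the robot, and variables do not carry over. Pictures are saved under pics/ and viewed, at most 10 in all, crops included, and the job is handed in when it is done.

```bash
ls; mkdir -p pics; python3 - <<'E'
from bench import *
import cv2,numpy as np
for c in ("scene","top"):
    im=read_camera(c); cv2.imwrite(f"pics/{c}0.png",im[:,:,::-1])
    p=camera_params(c); print(c,np.round(p["K"],1).tolist(),np.round(p["camera_from_world"],4).tolist())
    for n in ["tote","tote_corner","tote_foot","tote_grip","tray","tray_grip","tray_lip","stopper_a_mid","stopper_b_mid","flask","beaker","weight"]:
        print(c,n,[(np.round(d["at"],1).tolist(),round(d["confidence"],2)) for d in tip_of(c,n)][:5])
print(read_time_s(),read_tcp_rot())
E
```

```text
pics
scene [[527.8, 0.0, 317.7], [0.0, 527.8, 239.0], [0.0, 0.0, 1.0]] [[0.6694, -0.7427, -0.0163, -0.421], [-0.3685, -0.313, -0.8753, 0.2869], [0.6451, 0.5919, -0.4832, 0.7299], [0.0, 0.0, 0.0, 1.0]]
scene tote [([211.4, 243.1], 0.64)]
scene tote_corner [([214.7, 272.6], 0.66)]
scene tote_foot [([215.8, 272.9], 0.61)]
scene tote_grip [([236.2, 204.6], 0.93)]
scene tray [([344.1, 335.5], 0.91), ([263.0, 312.4], 0.25)]
scene tray_grip [([383.3, 338.4], 0.94)]
scene tray_lip [([315.2, 311.3], 0.57)]
scene stopper_a_mid [([317.7, 319.6], 0.75)]
scene stopper_b_mid [([351.0, 321.4], 0.57), ([217.1, 271.8], 0.49)]
scene flask [([366.5, 247.3], 0.64), ([336.9, 313.3], 0.19)]
scene beaker [([328.3, 212.5], 0.85), ([366.6, 247.8], 0.66), ([347.4, 334.9], 0.54)]
scene weight [([263.0, 310.6], 0.66)]
top [[522.4, 0.0, 318.1], [0.0, 522.4, 239.5], [0.0, 0.0, 1.0]] [[0.0258, -0.9994, 0.0243, -0.0813], [-0.9947, -0.0281, -0.0993, 0.6083], [0.1, -0.0216, -0.9948, 1.1826], [0.0, 0.0, 0.0, 1.0]]
top tote [([186.4, 267.0], 0.86), ([336.8, 290.8], 0.58)]
top tote_corner [([228.0, 295.8], 0.63), ([308.0, 175.7], 0.27)]
top tote_foot [([227.8, 300.6], 0.6)]
top tote_grip [([177.8, 226.2], 0.88)]
top tray [([370.9, 298.3], 0.95)]
top tray_grip [([415.1, 303.2], 0.61)]
top tray_lip [([333.0, 290.8], 0.69)]
top stopper_a_mid [([350.0, 301.0], 0.64)]
top stopper_b_mid [([373.0, 291.8], 0.6)]
top flask [([309.2, 176.1], 0.77), ([232.8, 296.0], 0.44)]
top beaker [([232.7, 153.7], 0.6)]
top weight [([306.2, 178.6], 0.67)]
1.3 [ 9.75257191e-01  2.21073315e-01  5.96323423e-06 -3.76989104e-05]
```

View pics/top0.png

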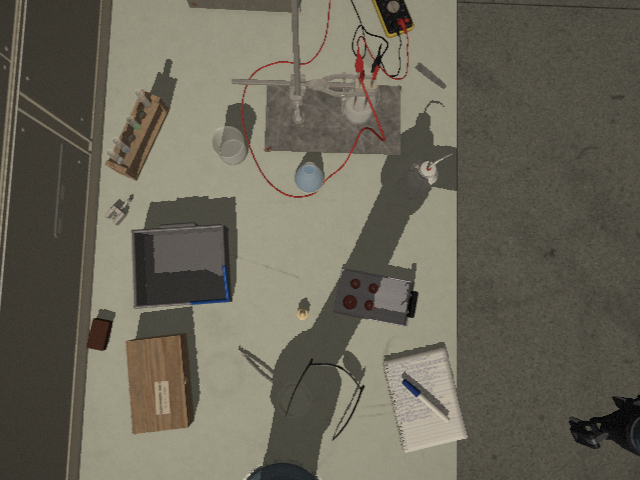

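View pics/scene0.png

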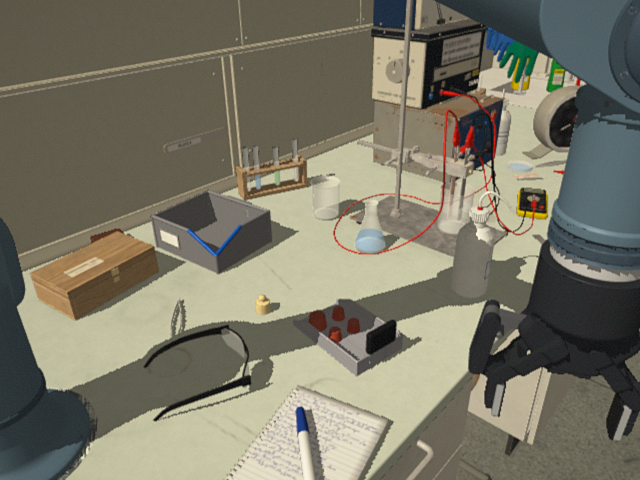

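The top view shows the tote centred near (181,266) with its blue corner at (228,298). The tray is near (375,297) with its handle at (413,303) and its open edge facing the tote. The weight is at (303,314), the flask at (309,178) and the beaker at (229,147). Next I'll fit the poses and check them with an overlay.

```bash
cat > h.py <<'E'
from bench import *
import numpy as np, cv2, json
from scipy.optimize import least_squares
from scipy.spatial.transform import Rotation as R
CP={c:camera_params(c) for c in ("scene","top")}
def proj(c,P):
    P=np.atleast_2d(P); T=np.array(CP[c]["camera_from_world"]); q=P@T[:3,:3].T+T[:3,3]
    q=q@np.array(CP[c]["K"]).T; return q[:,:2]/q[:,2:]
def wp(s,L): # local->world for pose (x,y,yaw) on bench
    return R.from_euler('z',s[2]).apply(np.atleast_2d(L))+[s[0],s[1],0]
def fit(obs,s0): # obs: (cam, local, pixel, w)
    f=lambda s: np.concatenate([w*(proj(c,wp(s,l))[0]-p) for c,l,p,w in obs])
    r=least_squares(f,s0,loss='soft_l1',f_scale=2); return r.x,f(r.x).reshape(-1,2)
def ray(c,px,z):
    T=np.array(CP[c]["camera_from_world"]); d=T[:3,:3].T@np.linalg.inv(CP[c]["K"])@[*px,1]; o=-T[:3,:3].T@T[:3,3]
    return o+d*(z-o[2])/d[2]
TOTE=dict(tote=(0,0,0),tote_corner=(-.081,-.096,.004),tote_foot=(-.085,-.1,0),tote_grip=(.078,0,.065))
TRAY=dict(tray=(0,0,0),tray_grip=(-.085,0,.055),tray_lip=(.085,0,.003))
def grip_q(yaw,extra=None): # tool z down, tool y along object x
    x=np.array([np.cos(yaw),np.sin(yaw),0]); z=np.array([0,0,-1.]); return R.from_matrix(np.c_[np.cross(x,z),x,z])
E
python3 - <<'E'
from h import *
out={}
ims={c:cv2.imread(f"pics/{c}0.png") for c in CP}
for nm,D,s0,extra in (("tote",TOTE,(.6,.2,0.),[("top",(.085,.1,.08),(133,231)),("top",(-.085,.1,.08),(135,306)),("top",(.085,-.1,.08),(226,226))]),
                ("tray",TRAY,(.5,-.15,1.4),[])):
    obs=[(c,l,np.array(p),1.5) for c,l,p in extra]
    for c in CP:
        for n,l in D.items():
            read_camera(c) if n==list(D)[0] else 0
            r=tip_of(c,n)
            if r: obs.append((c,l,np.array(r[0]["at"]),r[0]["confidence"]))
    s,res=fit(obs,s0); out[nm]=s.tolist(); print(nm,np.round(s,4)); print(np.round(res,1).tolist())
    hx,hy,h=(.085,.1,.08) if nm=="tote" else (.085,.052,.03)
    for c in CP:
        for z in (0,h):
            q=proj(c,wp(s,[(hx,hy,z),(-hx,hy,z),(-hx,-hy,z),(hx,-hy,z)])); cv2.polylines(ims[c],[np.int32(q*8)],True,(0,255,255) if z else (0,255,0),1,cv2.LINE_AA,3)
        for l in D.values(): cv2.circle(ims[c],tuple(np.int32(proj(c,wp(s,l))[0])),2,(255,0,255),-1)
json.dump(out,open("pose.json","w"))
for n in("flask","beaker","weight"):
    print(n,[np.round(ray(c,d["at"],0),3)[:2].tolist() for c in CP for d in tip_of(c,n)[:1]])
im=np.hstack([cv2.resize(ims["top"][200:340,110:440],None,fx=2.4,fy=2.4)]); 
im2=cv2.resize(ims["scene"][170:390,130:430],None,fx=1.4,fy=1.4)
W=im.shape[1]; c=np.zeros((im.shape[0]+260,800,3),np.uint8); c[:im.shape[0],:W]=im[:,:800]
im2=cv2.resize(ims["scene"][180:380,130:430],(390,260)); c[im.shape[0]:,:390]=im2
cv2.imwrite("pics/ov.png",c); print(c.shape)
# IK tests
s=np.array(out["tray"]);t=np.array(out["tote"])
for z in(.055,.2): print(inverse_kinematics(list(wp(s,(-.085,0,z))[0]),list(grip_q(s[2]).as_quat())))
for yaw in np.radians([60,75,90,105,120,45,30,0]):
  for sg in(0,np.pi):
    ok=[]
    for th in(0,30,40,50,60):
        f=np.array([np.cos(yaw),np.sin(yaw),0]); lip=wp(t,(0,0,.11))[0]-.03*f
        rot=R.from_euler('z',yaw)*R.from_euler('y',np.radians(th))
        p=lip+rot.apply([-.17,0,.052]); q=rot*R.from_euler('z',-yaw)*grip_q(yaw)*R.from_euler('z',sg)
        ok.append(inverse_kinematics(list(p),list(q.as_quat())) is not None)
    print(round(np.degrees(yaw)),round(sg),ok)
for sg in(0,np.pi):
  ok=[]
  for th in(0,30,40,45):
    rot=R.from_euler('z',t[2])*R.from_rotvec(np.radians(th)*np.array([1,-1,0])/2**.5)
    q=rot*R.from_euler('z',-t[2])*grip_q(t[2])*R.from_euler('z',sg); ok.append(inverse_kinematics(list(wp(t,(.0,-0.05,.3))[0]),list(q.as_quat())) is not None)
  print("tote",sg,ok, rot.apply([-1,-1,0]))
E
```

```text
tote [0.5389 0.2398 0.0714]
[[0.8, -2.6], [-1.0, 0.8], [-2.8, -0.8], [3.3, 0.1], [1.1, 1.3], [0.3, 1.9], [-1.6, 1.2], [0.1, 0.2], [0.4, 0.8], [0.7, 1.0], [1.0, 2.7]]
tray [ 0.4832 -0.1968  1.3702]
[[0.1, 0.0], [-0.3, -0.7], [-0.0, 2.4], [1.3, -1.7], [-1.0, 0.5]]
flask [[0.76, -0.031], [0.761, -0.037]]
beaker [[0.835, 0.148], [0.818, 0.138]]
weight [[0.437, -0.04], [0.472, 0.137]]
(596, 800, 3)
[ 0.85516374  0.49205286 -0.45923355  1.96590515  0.31146869  0.75232011
  1.58344546]
[ 0.89325067  0.27751919 -0.48914404  1.88230128  0.15183103  1.01811766
  1.71011221]
60 0 [True, True, True, True, True]
60 3 [True, True, True, True, True]
75 0 [True, True, True, True, True]
75 3 [True, True, True, True, True]
90 0 [True, True, True, True, True]
90 3 [True, True, True, True, True]
105 0 [True, True, True, True, True]
105 3 [True, True, True, True, True]
120 0 [True, True, True, True, True]
120 3 [True, True, True, True, True]
45 0 [True, True, True, True, False]
45 3 [True, True, True, True, False]
30 0 [True, True, True, True, False]
30 3 [False, True, True, True, False]
0 0 [True, True, True, True, False]
0 3 [True, True, True, True, False]
tote 0 [True, True, True, True] [-0.65484469 -0.75576348 -1.        ]
tote 3.141592653589793 [True, False, True, True] [-0.65484469 -0.75576348 -1.        ]
```

View pics/ov.png

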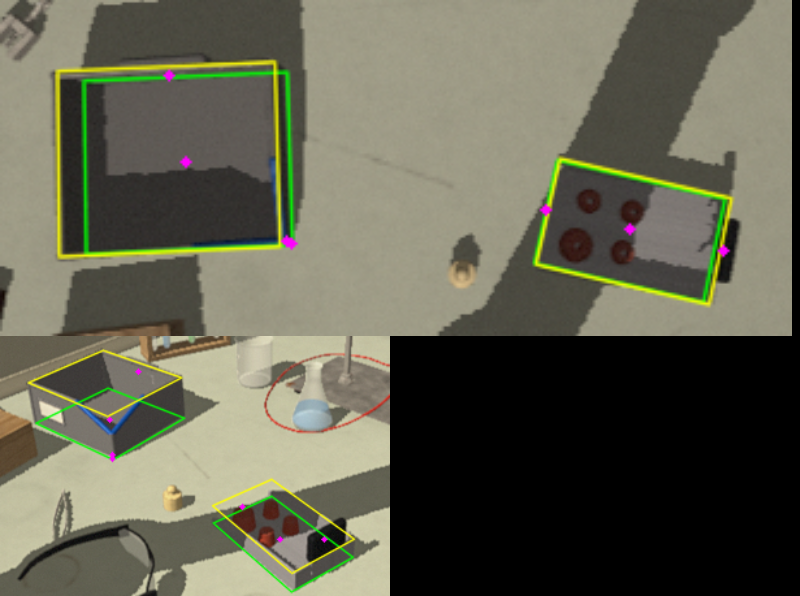

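The fits agree with both pictures to a few millimetres, so I'll grasp and lift the tray.

```bash
python3 - <<'E'
from h import *
s=np.array(json.load(open("pose.json"))["tray"]); q=list(grip_q(s[2]).as_quat())
g=lambda z:list(wp(s,(-.087,0,z))[0])
move_ptp(g(.18),q); move_gripper(.055,60)
movel(g(.055),q,.12); print(read_time_s(),read_ft_force()); move_gripper(0,70)
print(read_finger_gap(),read_grasp_force(),read_time_s(),read_ft_force())
movel(g(.075),q,.05); movel(g(.205),q,.12)
print(read_finger_gap(),read_ft_force(),read_ft_torque(),read_time_s(),read_qpos())
im=np.hstack([cv2.resize(read_camera(c)[150:400,100:500],(400,250)) for c in CP]); cv2.imwrite("pics/lift.png",im[:,:,::-1])
E
```

```text
5.6417 [ 0.05311853 -0.79044788 -0.16664889]
0.011310610196450492 69.63262438774109 6.1083 [0.42357577 0.87134941 4.30893971]
0.01139601352728089 [ 0.38103368 -1.13121585 -2.96550332] [-0.1413143   0.04520187 -0.00714459] 7.8917 [ 0.90498513  0.27496149 -0.49820216  1.87743146  0.15171931  1.02854911
  1.71389457]
```

View pics/lift.png

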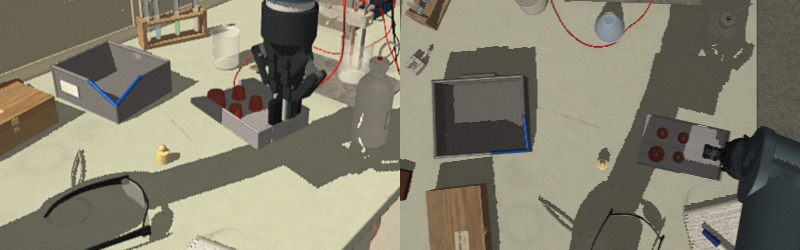

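The tray is held level with all four stoppers aboard. Next I'll carry it over and tip it.

```bash
cat >> h.py <<'E'
def dump_pose(t,th,ylip,zlip,xl=0.0):
    yaw=t[2]+np.pi/2
    rot=R.from_euler('z',yaw)*R.from_euler('y',np.radians(th))
    p=wp(t,(xl,ylip,zlip))[0]+rot.apply([-.17,0,.052])
    return list(p),list((rot*R.from_euler('z',-yaw)*grip_q(yaw)).as_quat())
E
python3 - <<'E'
from h import *
t=np.array(json.load(open("pose.json"))["tote"])
p,q=dump_pose(t,0,-.045,.15); movel(p,q,.18)
print(read_time_s(),read_qpos())
for th,z in((0,.115),(12,.11),(24,.105),(36,.1),(48,.1)):
    p,q=dump_pose(t,th,-.045,z); movel(p,q,.08)
pause(.5)
print(read_time_s(),read_qpos(),read_ft_force())
im=np.hstack([cv2.resize(read_camera(c)[150:400,100:500],(400,250)) for c in CP]); cv2.imwrite("pics/dump.png",im[:,:,::-1])
E
```

```text
9.9167 [ 0.47620748  0.33509041 -0.69503831  1.84802288  0.24667117  1.04637051
  1.32348721]
13.3167 [-0.19485034  0.51067671 -0.57594662  1.69054052  0.86079627  1.68890454
  0.64390382] [ 0.41742926  0.62038377 -2.7988507 ]
```

View pics/dump.png

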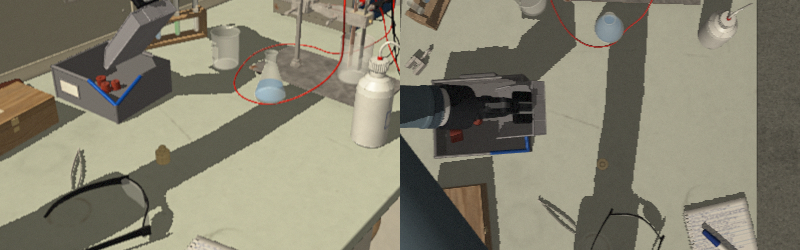

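```bash
python3 - <<'E'
from h import *
t=np.array(json.load(open("pose.json"))["tote"])
p,q=dump_pose(t,24,-.045,.115); movel(p,q,.12)
p,q=dump_pose(t,0,-.045,.15); movel(p,q,.12)
p,q=dump_pose(t,0,-.16,.15); movel(p,q,.15)
pause(.2)
print(read_time_s(),read_ft_force(),read_ft_torque())
im=np.hstack([cv2.resize(read_camera(c)[150:400,100:420],(400,312)) for c in CP]); cv2.imwrite("pics/after.png",im[:,:,::-1])
for c in CP:
    for n in("stopper_a_mid","stopper_b_mid"): print(c,[(np.round(d["at"]).tolist(),round(d["confidence"],2)) for d in look_for(c,n)])
E
```

```text
15.8 [ 1.21992892 -0.02283604 -2.15305504] [-0.14598338  0.04600396 -0.00228339]
scene []
scene [([210.0, 230.0], 0.65)]
top [([159.0, 286.0], 0.52)]
top [([307.0, 174.0], 0.53), ([183.0, 261.0], 0.46)]
```

View pics/after.png

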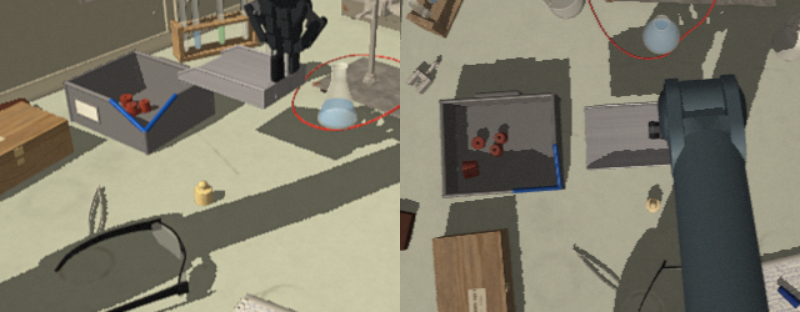

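All four stoppers lie in the tote and the tray is empty. I'll set the tray back where it was, then relocate the tote.

```bash
python3 - <<'E'
from h import *
P=json.load(open("pose.json")); s=np.array(P["tray"]); q=list(grip_q(s[2]).as_quat())
g=lambda z:list(wp(s,(-.087,0,z))[0])
movel(g(.16),q,.2); movel(g(.07),q,.12); movel(g(.0555),q,.03)
print(read_time_s(),read_ft_force()); move_gripper(.05)
movel(g(.2),q,.15)
t=np.array(P["tote"]); qt=list(grip_q(t[2]).as_quat())
print(read_time_s(),read_ft_force(),read_qpos())
obs=[]
for c in CP:
    read_camera(c)
    for n,l in TOTE.items():
        r=tip_of(c,n)
        if r: obs.append((c,l,np.array(r[0]["at"]),r[0]["confidence"]))
    print(c,[(np.round(d["at"]).tolist(),round(d["confidence"],2)) for d in tip_of(c,"tray")])
s2,res=fit(obs,t); print(s2,t,np.round(res,1).tolist())
a=[];q7=[]
print(inverse_kinematics(list(wp(t,(.078,0,.18))[0]),qt))
im=np.hstack([cv2.resize(read_camera(c)[150:400,100:500],(400,250)) for c in CP]); cv2.imwrite("pics/placed.png",im[:,:,::-1])
E
```

```text
18.8833 [-2.14296514 -0.20023565  3.7063937 ]
20.4583 [ 0.3452093  -0.19798668  0.464603  ] [ 0.90129897  0.28050601 -0.49452986  1.88207299  0.15461654  1.01876001
  1.71151776]
scene [([348.0, 335.0], 0.61)]
top [([370.0, 297.0], 0.91)]
[0.54315529 0.24352884 0.07015529] [0.53889475 0.23982732 0.07142106] [[3.1, 0.7], [-0.3, -0.8], [1.3, -0.5], [0.1, 0.9], [-0.5, -0.5], [-2.3, 0.7], [0.6, 0.6], [-0.6, 3.0]]
[-0.01882679  0.54036834 -0.56666908  1.5985003   0.31582689  1.09547188
 -0.59531751]
```

View pics/placed.png

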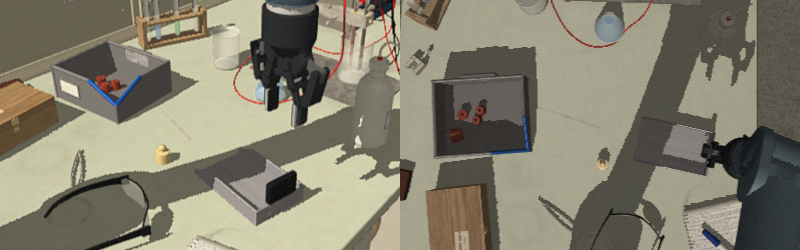

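```bash
python3 - <<'E'
from h import *
t=np.array([.541,.2417,.071])
px={c:[] for c in CP}
for c in CP:
    for k in range(3):
        read_camera(c); r=tip_of(c,"tote_grip"); px[c]+= [r[0]["at"]] if r else []
    px[c]=np.median(px[c],0); w=ray(c,px[c],.065)
    print(c,px[c],R.from_euler('z',-t[2]).apply(w-[t[0],t[1],0]))
im=cv2.resize(read_camera("top")[215:240,125:240],None,fx=6.9,fy=6.9); im2=cv2.resize(read_camera("scene")[180:280,145:280],None,fx=4,fy=4)
c=np.zeros((im.shape[0]+400,800,3),np.uint8); c[:im.shape[0],:im.shape[1]]=im[:,:800]; c[im.shape[0]:,:540]=im2
cv2.imwrite("pics/grip.png",c[:,:,::-1]); print(c.shape,read_time_s())
E
```

```text
scene [236.7 202.7] [0.09532153 0.01697756 0.065     ]
top [180.6 226.4] [ 0.08683438 -0.00188971  0.065     ]
(572, 800, 3) 21.8583
```

View pics/grip.png

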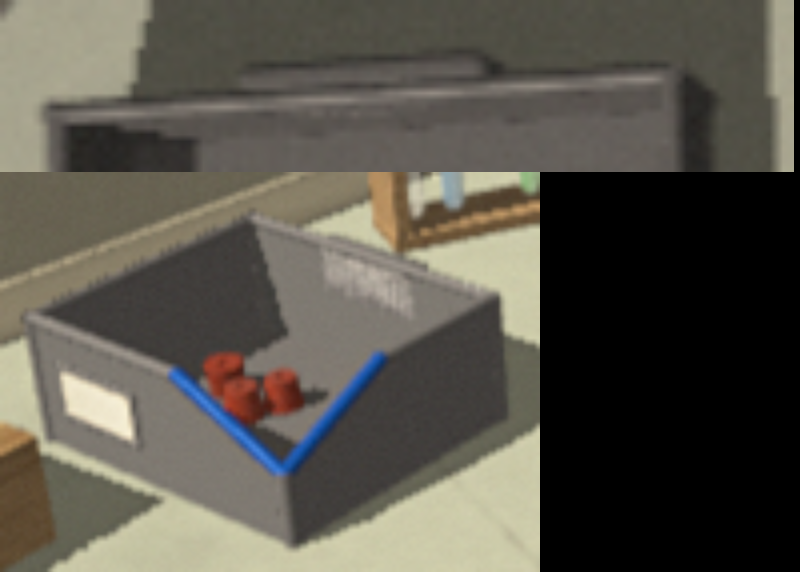

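The grip sits outside the rear wall (about x = +0.087 in the tote frame), in line with the top camera. I'll grasp it, lift, and tilt gradually.

```bash
cat >> h.py <<'E'
T2=np.array([.541,.2417,.071])
def tq(th,az=45): # tilt, lowest towards tote (-x,-y) at az deg from -x
    a=np.radians(az); d=np.array([-np.cos(a),-np.sin(a),0]); ax=np.cross(d,[0,0,-1])
    rot=R.from_euler('z',T2[2])*R.from_rotvec(np.radians(th)*ax)
    return rot, list((rot*R.from_euler('z',-T2[2])*grip_q(T2[2])).as_quat())
E
python3 - <<'E'
from h import *
print(tq(40)[0].apply([(-.173,-.1,-.065),(-.173,.1,-.065),(0,-.1,-.065)]))
G=lambda z:list(wp(T2,(.087,0,z))[0])
q=tq(0)[1]
move_ptp(G(.19),q); move_gripper(.06)
movel(G(.065),q,.1); print(read_time_s(),read_ft_force()); move_gripper(0,100)
print(read_finger_gap(),read_grasp_force(),read_ft_force(),read_time_s())
movel(G(.085),q,.04); movel(G(.28),q,.12); print(read_time_s(),read_finger_gap(),read_ft_force(),read_qpos())
for th in (12,22,32,40): movel(G(.29),tq(th)[1],.1); print(th,read_time_s())
pause(.8); print(read_time_s(),read_qpos(),read_finger_gap(),read_ft_force())
for c in CP: cv2.imwrite(f"pics/{c}_t.png",read_camera(c)[:,:,::-1])
a=cv2.imread("pics/scene_t.png")[60:360,60:440];b=cv2.imread("pics/top_t.png")[150:450,60:440]
cv2.imwrite("pics/tilt.png",np.hstack([a,b]))
E
```

```text
[[-0.10850761 -0.04633561 -0.17387671]
 [-0.14437261  0.1281642  -0.08297281]
 [ 0.04530598 -0.05568473 -0.09524484]]
25.525 [0.34519989 0.22220667 0.04291263]
0.012251740584684883 98.28950643539429 [-1.14866572 -1.13992787  3.25770113] 26.0167
28.4417 0.012742277942855363 [ 0.07010104 -0.49303433 -1.32783144] [-0.00933247  0.47582294 -0.58824075  1.47456041  0.26865538  1.27448533
 -0.55422886]
12 28.8
22 29.125
32 29.45
40 29.7917
30.5917 [ 0.52265479  0.25984786 -0.89367974  1.92876154 -0.34021001  0.46473958
  0.03934795] 0.012698245098169013 [-0.07038744 -0.45792323 -2.94720867]
```

View pics/tilt.png

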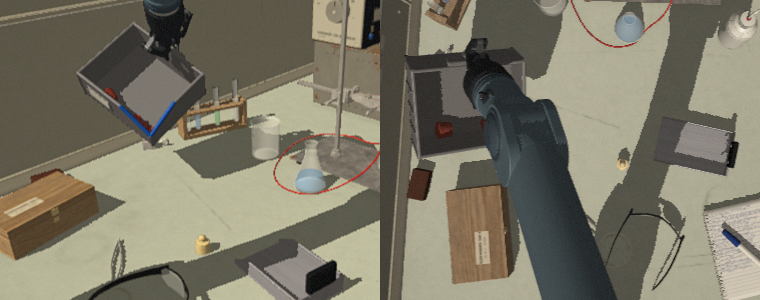

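The small stoppers look to be in the corner, but the big one hangs on the -x wall (right half, about (445,130)). I'll steepen the tilt along that wall.

```bash
python3 - <<'E'
from h import *
G=lambda z:list(wp(T2,(.087,0,z))[0])
for th,az in((40,54),(42,64)): movel(G(.29),tq(th,az)[1],.1)
pause(1.0)
for c in CP:
    im=read_camera(c); cv2.imwrite(f"pics/{c}_u.png",im[:,:,::-1])
    loc=wp([0,0,0],[(-.081,-.096,.004),(-.081,.096,.004)])-[.087,0,.065]
    P=tq(42,64)[0].apply(loc)+read_eef_pos(); print(c,proj(c,P).round().tolist())
    for n in("stopper_a_mid","stopper_b_mid"): print(c,n,[(np.round(d["at"]).tolist(),round(d["confidence"],2)) for d in look_for(c,n)])
a=cv2.imread("pics/scene_u.png")[60:260,110:290];b=cv2.imread("pics/top_u.png")[180:380,60:240]
cv2.imwrite("pics/tilt2.png",cv2.resize(np.hstack([a,b]),None,fx=2.2,fy=2.2)); print(read_time_s(),read_ft_force())
E
```

```text
scene [[199.0, 199.0], [138.0, 135.0]]
scene stopper_a_mid [([184.0, 157.0], 0.47)]
scene stopper_b_mid []
top [[183.0, 284.0], [87.0, 298.0]]
top stopper_a_mid [([125.0, 260.0], 0.62), ([145.0, 283.0], 0.49)]
top stopper_b_mid []
32.525 [-0.02335938  0.50466137 -2.87064605]
```

View pics/tilt2.png

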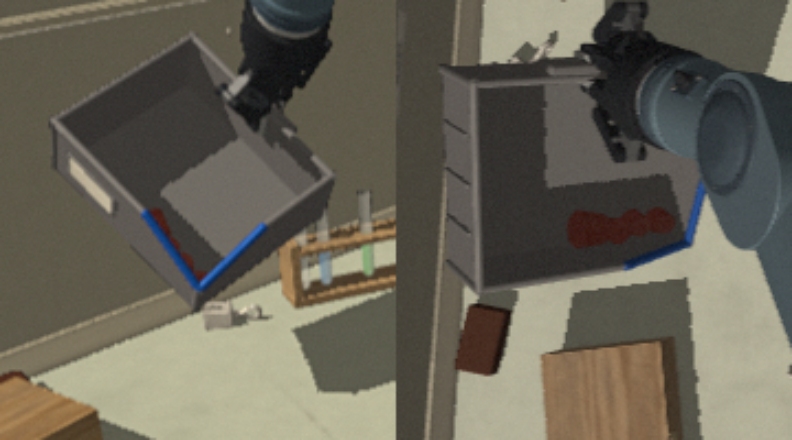

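All four now sit in one row along the -x wall, starting at the corner, with the big one farthest out. They should be bunched tighter. My picture budget is used up, so I'll measure the red pixels in tote coordinates instead and swing the tilt direction.

```bash
cat >> h.py <<'E'
def redmap(th,az,c="top",zl=.018):
    im=read_camera(c); hsv=cv2.cvtColor(im,cv2.COLOR_RGB2HSV)
    m=((hsv[...,0]<8)|(hsv[...,0]>172))&(hsv[...,1]>110)&(hsv[...,2]>35)
    rot=tq(th,az)[0]; e=np.array(read_eef_pos()); T=np.array(CP[c]["camera_from_world"])
    v,u=np.nonzero(m); d=np.c_[u,v,np.ones(len(u))]@np.linalg.inv(CP[c]["K"]).T@T[:3,:3]; o=-T[:3,:3].T@T[:3,3]
    ol=rot.inv().apply(o-e)+[.087,0,.065]; dl=rot.inv().apply(d)
    L=ol+dl*((zl-ol[2])/dl[:,2])[:,None]; k=(abs(L[:,0])<.088)&(abs(L[:,1])<.103); L=L[k]
    H,_,_=np.histogram2d(L[:,0],L[:,1],bins=[np.arange(-.09,.091,.012),np.arange(-.102,.103,.012)])
    print(c,th,az,"n",len(L),"max dist from corner",np.hypot(L[:,0]+.081,L[:,1]+.096).max().round(3) if len(L) else None)
    for r in H[:12]: print(''.join(' .' [int(x>0)] if x<4 else '#' for x in r)+'|')
def tilt(th,az,v=.1,z=.29): movel(list(wp(T2,(.087,0,z))[0]),tq(th,az)[1],v)
E
python3 - <<'E'
from h import *
redmap(42,64)
try:
    tilt(38,80); tilt(36,97); pause(.6); redmap(36,97)
except MotionError as e: print(e)
E
python3 - <<'E'
from h import *
tilt(38,75); tilt(40,50); pause(.8); redmap(40,50); redmap(40,50,"scene"); print(read_time_s(),read_qpos())
E
```

```text
top 42 64 n 565 max dist from corner 0.104
    #####        |
#########        |
#########        |
 ...# ###        |
                 |
                 |
                 |
                 |
                 |
                 |
                 |
                 |
top 36 97 n 607 max dist from corner 0.118
                 |
###.             |
####             |
 ###             |
.###             |
###              |
.#.              |
 ##              |
####             |
####             |
###.             |
                 |
top 40 50 n 0 max dist from corner None
                 |
                 |
                 |
                 |
                 |
                 |
                 |
                 |
                 |
                 |
                 |
                 |
scene 40 50 n 126 max dist from corner 0.102
                 |
 ..              |
  #              |
  ##             |
  #.             |
  #              |
  #.             |
  ##             |
  .#             |
                 |
                 |
                 |
35.65 [ 0.55398596  0.29342551 -0.91453519  1.90325293 -0.37176481  0.51827893
  0.07329638]
```

```bash
python3 - <<'E'
from h import *
tilt(42,25,.15)
for az in (10,2,-4):
    tilt(42,az,.1); pause(.3); redmap(42,az); redmap(42,az,"scene")
print(read_time_s())
E
```

```text
top 42 10 n 418 max dist from corner 0.103
 #               |
 ##              |
 ##              |
 ###             |
 ###             |
 ##              |
 ###             |
 ###             |
 ###             |
 ##              |
                 |
                 |
scene 42 10 n 0 max dist from corner None
                 |
                 |
                 |
                 |
                 |
                 |
                 |
                 |
                 |
                 |
                 |
                 |
top 42 2 n 527 max dist from corner 0.101
 .. #####        |
 ########        |
 .#######        |
 .#######        |
                 |
                 |
                 |
                 |
                 |
                 |
                 |
                 |
scene 42 2 n 175 max dist from corner 0.118
                 |
   ##.           |
   #######.      |
   .# .###       |
                 |
                 |
                 |
                 |
                 |
                 |
                 |
                 |
top 42 -4 n 522 max dist from corner 0.123
  .## #####      |
  ###.#####      |
  #########      |
  .# .####.      |
       .##       |
                 |
                 |
                 |
                 |
                 |
                 |
                 |
scene 42 -4 n 130 max dist from corner 0.133
                 |
   ..            |
   #########     |
       .###.     |
                 |
                 |
                 |
                 |
                 |
                 |
                 |
                 |
38.9083
```

```bash
sed -i 's/^    H,_,_=/    if quiet: return L\n    H,_,_=/; s/zl=.018):/zl=.018,quiet=False):/' h.py; python3 - <<'E'
from h import *
tilt(42,25,.15); tilt(42,60,.15); tilt(42,76,.15); pause(.3)
L=redmap(42,76,quiet=True); y0=np.percentile(L[:,1],98); print("row y end",y0,np.percentile(L[:,0],98),read_time_s())
for az in range(79,98,3):
    tilt(42,az,.15); L=redmap(42,az,quiet=True); y=np.percentile(L[:,1],98); x=np.percentile(L[:,0],98); print(az,y.round(3),x.round(3),len(L),read_time_s())
    if y<y0-.02 or read_time_s()>46: break
tilt(42,62,.25); pause(.5); redmap(42,62); print(read_time_s())
E
```

```text
row y end 0.006059192442159546 -0.04708194950551688 41.9833
79 0.007 -0.048 562 42.2833
82 0.007 -0.049 571 42.5833
85 0.007 -0.049 576 42.8833
88 0.007 -0.05 575 43.1833
91 0.007 -0.049 590 43.4833
94 0.008 -0.049 557 43.7833
97 0.006 -0.048 524 44.0833
top 42 62 n 565 max dist from corner 0.075
  .#.            |
.######          |
.######          |
#### .           |
####             |
 ###             |
                 |
                 |
                 |
                 |
                 |
                 |
45.2167
```

They are now bunched, all within 75 mm of the corner, with the full red area (565 px) in view. I'll check they're still and hand in.

```bash
python3 - <<'E'
from h import *
pause(.5); redmap(42,62); print(read_grasp_force(),read_finger_gap(),read_ft_force(),np.abs(read_joint_vel()).max(),read_time_s(), (tq(42,62)[0].apply([-.172,-.1,-.065])+read_eef_pos()))
print(sign_off())
E
```

```text
top 42 62 n 563 max dist from corner 0.075
 ..#.            |
.######          |
.######          |
#### .           |
####             |
 ###             |
                 |
                 |
                 |
                 |
                 |
                 |
97.80088663101196 0.012800606737818314 [-0.13545208 -0.11728921 -2.17976597] 0.0018479710380890884 45.7667 [0.49855537 0.21535678 0.12860147]
the job is handed in; nothing more can be done
None
```

The job is handed in at 45.8 s: the empty tray is back flat on the bench, and the tote is held still at a 42° tilt, about 13 cm clear of the bench, with all four stoppers bunched within about 75 mm of the blue-rimmed corner (that last check was by camera measurement, as I had used my 10 picture views).

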